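# Feel check on the knee shell

## Task

Do the feel check on the grey titanium-look knee shell: lightly touch the blue sprung cap on top of it with the fingertips, without shifting, tipping or lifting the shell or touching its yellow cap, and withdraw. Then log the check by pressing the green key all the way down and letting it spring back up. Leave everything else on the bench alone: the white trial shell has the same caps but is not to be touched, nor are the amber and red keys or the other parts and tools.

Things in the scene. Friction and masses are not known exactly. Their poses are not given: they have to be found in the camera images.
- shell: the grey titanium-look knee femoral shell, loose, 0.2 to 0.45 kg: an arch 64 mm long (its x) by 67 mm wide (its y) standing on its two ends; origin at the centre of its underside on the bench, z up. Its flat top, 47.5 mm above the bench, is split by a 13 mm gap along x into two runners; each carries a coloured sprung cap in a black collar 25 mm in diameter and 3 mm high
- shell_blue: the blue cap on the grey shell, the spot to touch: a sprung disc 20 mm in diameter; origin at the centre of its upper face, 59.5 mm above the bench, at x 0, y +20 mm of the shell, z up. It stands 9 mm proud of its collar and gives up to 6 mm straight down, from 0.7 N at first contact to about 7 N at the end of its travel, beyond which it is rigid; it springs back by itself
- shell_yellow: the yellow cap on the grey shell, made the same, origin at the centre of its upper face, 40 mm from the blue one (shell x 0, y -20 mm); not to be touched
- trial: white resin trial shell, loose, same shape, size, axes and blue and yellow caps as the grey shell; not to be touched
- sternum: white resin sternum plate, loose, lying flat, 130 mm long (its y) by up to 52 mm wide, 10 mm thick, origin under its middle; not to be touched
- key_green (a joint): travel of the green key: 0 up, 0.006 m fully down; spring-loaded, starts to move at about 1.5 N, fully down at 5 N, comes back up by itself
- key_green_top (a point): centre of the upper face of the green key (round cap 34 mm in diameter), 52 mm above the bench with the key up; the key is pressed straight down. It stands 10 mm proud of a black round collar 50 mm in diameter on a fixed grey block 56 x 56 x 30 mm; about 4 mm still stand proud with the key down. The three keys stand in a row beyond the shells, in any order
- key_amber (a joint): travel of the amber key, made like the green one; not to be touched
- key_amber_top (a point): centre of the upper face of the amber key, 52 mm above the bench
- key_red (a joint): travel of the red key, made like the green one; not to be touched
- key_red_top (a point): centre of the upper face of the red key, 52 mm above the bench
- station_amber: grey block 56 x 56 x 30 mm, fixed, that carries the amber key; origin at the centre of its underside; not to be touched
- station_red: the like block that carries the red key; not to be touched
- vise: small blue cast bench vise, fixed at the back left, about 170 mm long (its x) by 100 mm wide, 116 mm high, chrome screw handle on its near side; origin on the bench under the handle, the vise reaching 160 mm from there along its +x; not to be touched
- jaw1: brass soft jaw, loose L-shaped bar 85 mm long (its y), 32 mm wide, 24 mm high, origin under it; not to be touched
- jaw2: the other brass soft jaw, the same; not to be touched
- mallet: green-headed mallet lying on the bench at the right, 260 mm long along its x, head 85 mm wide and 52 mm high at +x, origin on the bench under the handle; not to be touched

How it is judged:
On the way, in this order (a step that is already met when the one before it is completed fails the run):
1. the fingertips touch the blue cap of the grey shell (contact force between the fingers and shell_blue above 0.5 N), for 0.05 s.
2. the fingers have left the shell and risen above it (contact force between the fingers and shell below 0.1 N and distance between the grasp point and shell_blue above 0.045 m), for 0.1 s.
3. the green key is pressed down (value of joint key_green above 0.0048 m), for 0.05 s.
At the end, for the whole second after the job is handed in: The grey shell stands at rest within 6 mm of where it was and upright (within 3 degrees), all three keys are up (within 1 mm), and every loose bystander is within 6 mm of where it was (value of joint each of key_green, key_amber, key_red below 0.001 m and distance of each of shell, shell_blue, trial, sternum, jaw1, jaw2, mallet from where it was at the start of the episode below 0.006 m and angle between shell's own z axis and vertical below 0.05 rad and linear speed of shell below 0.01 m/s); the robot touches nothing.
It fails at once if the shell is pressed hard (over 25 N) (contact force between the fingers and shell above 25 N).
It fails at once if the shell is shifted by more than 8 mm, lifted or tipped (distance of shell from where it was at the start of the episode above 0.008 m or height (world z) of shell above 0.006 m or angle between shell's own z axis and vertical above 0.1 rad).
It fails at once if the yellow cap is touched (contact force between any of the fingers, the arm and shell_yellow above 0.5 N).
It fails at once if the amber or the red key or its block is touched (contact force between any of the fingers, the arm and station_amber above 0.5 N or contact force between any of the fingers, the arm and station_red above 0.5 N or value of joint any of key_amber, key_red above 0.002 m).
It fails at once if the trial shell, sternum plate, a soft jaw, the mallet or the vise is touched (contact force between any of the fingers, the arm and trial above 0.5 N or contact force between any of the fingers, the arm and sternum above 0.5 N or contact force between any of the fingers, the arm and jaw1 above 0.5 N or contact force between any of the fingers, the arm and jaw2 above 0.5 N or contact force between any of the fingers, the arm and mallet above 0.5 N or contact force between any of the fingers, the arm and vise above 0.5 N).
It also fails if it takes over 38 s, if anything falls off the work surface, if the arm or the gripper's body presses on something with over 40 N, if the wrist force passes 120 N, or if a joint passes its speed limit or range.

## Robot

A 6-joint arm with a two-finger parallel gripper is mounted at the origin on the work surface. World frame = base frame: x ahead of the robot, y to its left, z up, the work surface at z = 0. Lengths are in m, angles in rad, forces in N, time in s.
With the tool pointing down it reaches from about 0.3 to 0.875 m from the base axis. Payload 6.4 kg.
Tool frame: the origin (TCP) lies midway between the tips of the shut fingers; the grasp point (between the pads) lies 19 mm behind it; z points along the fingers, y is the line along which they close (so a half turn about z gives the same grasp; the last joint's range is limited). The gripper opens to 85 mm and grips with 20 to 120 N. Pads are 22 mm wide; open, the fingers measure 114 mm over their backs; the gripper's body (76 mm by 85 mm) begins 54 mm behind the grasp point. The pads swing forward as they close: fully open they stand 13 mm farther back than shut.
Start: joints at [-1.517, 0.181, 1.607, -0, 1.354, -0.206], TCP at [0.148, -0.556, 0.231] pointing down, gripper open.
Joint ranges: [-2.99, 2.99], [-0.89, 2.07], [0.3, 2.58], [-1.14, 4.28], [0, 2.63], [-3.12, 3.12]. Speed limits (rad/s): [2.57, 2.57, 3.01, 3.14, 3.14, 3.14].

## Interface

Orientations are given as a unit quaternion [w, x, y, z].
In Python, from bench import * gives the robot as it stands.
- The arm moves only by the tool play_rows, never from a script. Its argument "plan" is a list of rows, each a list of 3 entries, a list of its own where there are three numbers: the finger opening in mm, from 0 to 85.4, then the shift along the tool's x, y, z normalised to -1 to 1, where 1 is 40 cm, then the turn about the tool's z normalised to -1 to 1, where 1 is pi rad. A call has 1 to 10 rows; each row is the pose to reach, as a shift and turn from the pose commanded when the call began, along the tool's axes at that moment, turning the shorter way round; what a row does not reach only later rows make up. A row lasts 1/10 s, in which the tool goes at most 50 mm and 8.59 degrees, less where a joint would pass 70% of its speed; a pose out of reach is approached as far as the arm can. A call with a number of a shift or a turn outside -1 to 1 is refused whole. A call with a gripper value outside its range is refused whole. The fingers move at their own pace and stop on an object; the grip force is fixed at half the most. Time passes only in rows, so rows that repeat a pose let the fingers close. It gives the time, the measured TCP pose, the force, the opening and the grip force at its end, in the units of the state.
- get_obs(): the state, without advancing time (a new reading comes with each control period).
- camera(name): name is "scene" or "side" or "wrist"; returns a dict with "image" (420x560x3 uint8, red, green, blue), "range_z" (420x560 float32, m along the optical axis (not along the pixel's ray), 0 where there is no reading), "intrinsics" (3x3 intrinsics, pixels), "k1" (the pictures are not rectified: a ray, as slopes to the right and down, at radius r is drawn at 1 + k1 r^2 times it, then the intrinsics apply), "rvec" (rotation vector, rad) and "tvec" (3), from world to camera coordinates, as OpenCV has them; the wrist camera has in their place "T_tool_cam" (4x4, takes a point from camera to tool coordinates, whose origin is the TCP and whose axes are the flange's). Camera axes: x right, y down, z forward; pixel columns grow to the right and rows downward; lengths in m; the calibration is good to about 2 mm. A picture is of the moment at which its call begins: read the wrist's pose just before it.
- hand_in(): hands the job in; it is judged then, once.
Trained networks look in a picture, given as the dict that the camera call returned (one of the last four; its "shot" number tells which), for a name from the list of things; names that differ only in an ending like _2 or _b are one class to them, and where a whole thing is asked for, a point or a joint stands for the part that bears it (a point fixed in the world has none). Each returns a list of dicts, best first, with "conf" (0 to 1); they miss things now and then, are a little off and sometimes report something else, mostly with a low value. They report only what shows in the picture. A call takes as long as a camera call.
- search_frame(picture, label): "rect" ([centre column, centre row, width, height] in pixels, round what is visible of it).
- masks_of(picture, label): "mask" (420x560 bool, what is visible of it) and "rect" ([centre column, centre row, width, height] in pixels, round what is visible of it).
The state is a dict: "time_s": time; "q": joint angles; "dq": joint speeds; "joint_efforts": joint torques, N m; "eef_pos": TCP position; "eef_rot": TCP orientation; "wrist_force": force on the tool from outside, world axes, zero at the start; "torque": the same for the moment, N m; "opening": opening from 0.0 (shut) to 1.0 (fully open); "grasp_force": force on a finger pad.
Only numpy, scipy, OpenCV 4.12 (cv2) and the standard library are available. Lean on these libraries where they do the work, as an engineer would, in place of code of your own. Each camera call takes 0.05 s, during which the arm holds its last target. There are 200 camera calls.

## Working session

There is one attempt and no reset: what is moved stays moved. The work goes in short steps, Python scripts to look and compute and a tool call to move; the robot and the scene stay as the last step left them, time stands still between calls to the robot, and variables do not carry over. Pictures are saved under pics/ and viewed, at most 10 in all, crops included, and the job is handed in when it is done.

Besides the shell and the picture viewer there is one more tool, called after "Call:" as a command line: name --argument value ..., lists and objects as JSON in quotes. play_rows: Moves the arm, as the interface text tells. Its arguments: {"type":"object","properties":{"plan":{"type":"array","items":{"type":"array"}}},"required":["plan"]}

```bash
mkdir -p pics; cat > h.py <<'E'
from bench import *
import numpy as np, cv2
from scipy.spatial.transform import Rotation as R
def cloud(p, T=None):
    """world xyz per pixel (420x560x3)"""
    K=np.array(p["intrinsics"]); 
    v,u=np.mgrid[0:420,0:560].astype(float)
    uv=np.stack([u.ravel(),v.ravel()],1)[:,None]
    s=cv2.undistortPoints(uv,K,np.array([p["k1"],0,0,0,0.]),None,None).reshape(420,560,2)
    z=p["range_z"]; c=np.dstack([s*z[...,None],z])
    if T is None:
        Rm=cv2.Rodrigues(np.array(p["rvec"],float))[0]; return (c-np.array(p["tvec"]).ravel())@Rm
    return c@T[:3,:3].T+T[:3,3]
def save(p,n): cv2.imwrite(f"pics/{n}.png",p["image"][...,::-1])
E
python3 - <<'E'
from h import *
o=get_obs(); print(o["time_s"],o["eef_pos"],o["eef_rot"],o["wrist_force"])
for n in("scene","side"):
    p=camera(n); save(p,n); X=cloud(p)
    for l in("shell","shell_blue","shell_yellow","trial","key_green_top","key_amber_top","key_red_top"):
        for m in masks_of(p,l)[:3]:
            k=m["mask"]&(p["range_z"]>0); print(n,l,round(m["conf"],2),np.round(m["rect"]),k.sum(),np.round(np.median(X[k],0),4) if k.any() else 0)
E
```

```text
0.0 [ 0.14769795 -0.55513408  0.23038445] [-8.80071497e-04  9.91575026e-01  1.29530642e-01  7.67413891e-05] [-0.13666959  0.14571543 -0.60536517]
scene shell 0.59 [341. 223.  32.  29.] 474 [0.4554 0.1466 0.0375]
scene trial 0.81 [231. 199.  27.  27.] 468 [ 0.4729 -0.1877  0.037 ]
scene key_green_top 0.5 [231. 240.  14.  13.] 120 [ 0.6404 -0.1111  0.0508]
scene key_green_top 0.32 [170. 185.  51.  50.] 882 [ 0.5234 -0.37    0.0315]
scene key_red_top 0.5 [311. 253.  16.  12.] 112 [0.6097 0.1066 0.0514]
side shell 0.81 [276. 257.  37.  37.] 1003 [0.4267 0.1624 0.036 ]
side shell_yellow 0.62 [226. 221.  31.  28.] 638 [0.5926 0.1227 0.0315]
side trial 0.7 [337. 187.  34.  30.] 533 [ 0.4437 -0.174   0.0352]
side key_red_top 0.66 [226. 215.  16.  11.] 141 [0.6006 0.1116 0.0526]
```

View pics/scene.png

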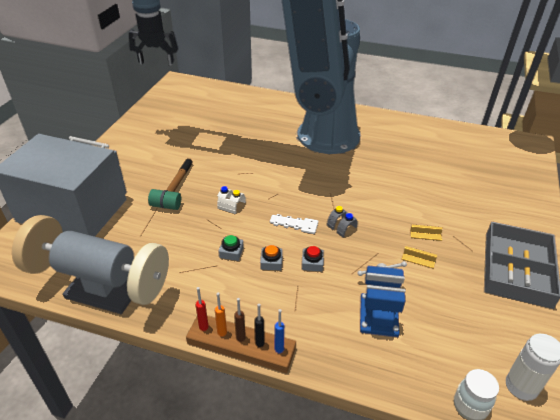

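View pics/side.png

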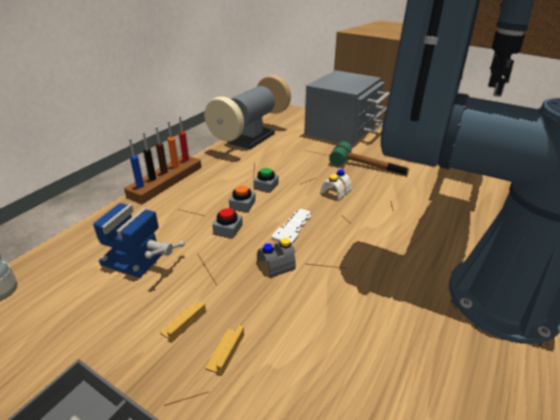

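The scene picture shows the grey shell at (343,221), with its blue cap at (349,217) and yellow cap at (339,210). The green key is at (231,242), amber at (271,253) and red at (313,255). The side picture agrees, with the shell at (276,257). The next step is to localise the caps by colour.

```bash
cat >> h.py <<'E'
def blob(p,X,col,c,r,zmin=.045,zmax=.07):
    h=cv2.cvtColor(p["image"],cv2.COLOR_RGB2HSV).astype(int)
    lo,hi={"blue":(110,130),"yellow":(24,34),"green":(45,85)}[col]
    k=(h[...,0]>=lo)&(h[...,0]<=hi)&(h[...,1]>130)&(h[...,2]>60)&(p["range_z"]>0)
    k&=(np.hypot(X[...,0]-c[0],X[...,1]-c[1])<r)
    q=X[k]; t=q[(q[:,2]>zmin)&(q[:,2]<zmax)]
    if len(t)<3: return len(q),len(t)
    z=np.percentile(t[:,2],80); t=t[t[:,2]>z-.003]
    v,u=np.nonzero(k)
    return len(q),len(t),np.round([u.mean(),v.mean()],1),np.round(t.mean(0),4),np.round((t.min(0)+t.max(0))/2,4)
E
python3 - <<'E'
from h import *
for n in("scene","side"):
    p=camera(n); X=cloud(p)
    for col,c,r in(("blue",(.44,.15),.07),("yellow",(.44,.15),.07),("green",(.63,-.11),.06)):
        print(n,col,blob(p,X,col,c,r))
E
```

```text
scene blue (43, 23, array([348.6, 216. ]), array([0.4547, 0.1676, 0.0607]), array([0.4564, 0.1677, 0.0611]))
scene yellow (33, 22, array([338.6, 208.6]), array([0.4328, 0.1335, 0.0591]), array([0.4328, 0.1333, 0.0594]))
scene green (113, 69, array([230.2, 240.3]), array([ 0.6394, -0.1112,  0.0522]), array([ 0.6384, -0.111 ,  0.0532]))
side blue (65, 42, array([267.5, 247.5]), array([0.4493, 0.1693, 0.0605]), array([0.4494, 0.1685, 0.0604]))
side yellow (26, 26, array([285. , 240.2]), array([0.4293, 0.1342, 0.0608]), array([0.4294, 0.1342, 0.0606]))
side green (65, 39, array([265.7, 171.8]), array([ 0.6329, -0.1068,  0.0537]), array([ 0.6336, -0.1067,  0.0539]))
```

```bash
cat >> h.py <<'E'
def go(tgt,yaw=None,frm=None):
    """normalised shift and turn from pose frm (or measured) to world target, yaw of tool x (deg, modulo 180)"""
    o=get_obs(); p=np.array(o["eef_pos"]); w=np.array(o["eef_rot"]); Rm=R.from_quat(w[[1,2,3,0]]).as_matrix()
    s=Rm.T@(np.array(tgt)-p)/.4; y=np.degrees(np.arctan2(Rm[1,0],Rm[0,0]))
    t=0 if yaw is None else ((y-yaw+90)%180-90)/180
    print("t",o["time_s"],"pos",np.round(p,4),"yaw",round(y,1),"tilt",np.round(Rm[:2,2],4),"shift",np.round(s,4),"turn",round(t,4),"F",np.round(o["wrist_force"],2))
E
python3 - <<'E'
from h import *
go((.42,-.2,.23),58.7)
E
```

```text
t 0.9 pos [ 0.1477 -0.5557  0.2313] yaw 14.9 tilt [0. 0.] shift [ 0.8863 -0.6846  0.0033] turn -0.2434 F [-0.21 -0.3   0.65]
```

Call:
play_rows --plan '[[0,[0.09,-0.07,0],-0.03],[0,[0.2,-0.15,0],-0.06],[0,[0.31,-0.24,0],-0.09],[0,[0.42,-0.33,0],-0.12],[0,[0.53,-0.42,0],-0.15],[0,[0.64,-0.5,0],-0.18],[0,[0.75,-0.58,0],-0.21],[0,[0.84,-0.65,0],-0.24],[0,[0.88,-0.68,0],-0.24],[0,[0.88,-0.68,0],-0.24]]'

```text
time_s: 1.9
eef_pos: [0.4207, -0.1975, 0.2315]
eef_rot: [-0.0, 0.872, 0.489, 0.001]
wrist_force: [-0.0, -0.5, 0.4]
opening: -0.003
grasp_force: 0.0
```

```bash
python3 - <<'E'
from h import *
go((.45,.168,.2),58.7)
E
```

```text
t 1.9 pos [ 0.4207 -0.1975  0.2315] yaw 58.5 tilt [0.0015 0.0013] shift [ 0.8173 -0.4149  0.0801] turn -0.001 F [-0.02 -0.53  0.38]
```

Call:
play_rows --plan '[[0,[0.08,-0.04,0],0],[0,[0.18,-0.09,0],0],[0,[0.29,-0.15,0.02],0],[0,[0.4,-0.2,0.04],0],[0,[0.51,-0.26,0.06],0],[0,[0.62,-0.31,0.08],0],[0,[0.72,-0.36,0.08],0],[0,[0.79,-0.4,0.08],0],[0,[0.82,-0.415,0.08],0],[0,[0.82,-0.415,0.08],0]]'

```text
time_s: 2.9
eef_pos: [0.4506, 0.1644, 0.1993]
eef_rot: [0.0, 0.874, 0.486, -0.0]
wrist_force: [-0.1, -0.3, 0.3]
opening: -0.001
grasp_force: 0.0
```

```bash
python3 - <<'E'
from h import *
o=get_obs(); w=np.array(o["eef_rot"]); T=np.eye(4); T[:3,:3]=R.from_quat(w[[1,2,3,0]]).as_matrix(); T[:3,3]=o["eef_pos"]
p=camera("wrist"); save(p,"wrist1"); X=cloud(p,T@np.array(p["T_tool_cam"]))
for col in("blue","yellow"): print(col,blob(p,X,col,(.44,.15),.08))
go((.4505,.168,.2),58.7)
E
```

```text
blue (342, 322, array([274.5, 195.6]), array([0.4521, 0.1691, 0.0596]), array([0.452 , 0.169 , 0.0594]))
yellow (272, 264, array([274.4, 236.1]), array([0.431 , 0.1348, 0.0596]), array([0.4308, 0.1347, 0.0594]))
t 2.95 pos [0.4506 0.1634 0.1992] yaw 58.2 tilt [-0.0002 -0.0007] shift [ 0.0097 -0.0063 -0.002 ] turn -0.003 F [ 0.2  -0.08 -0.4 ]
```

View pics/wrist1.png

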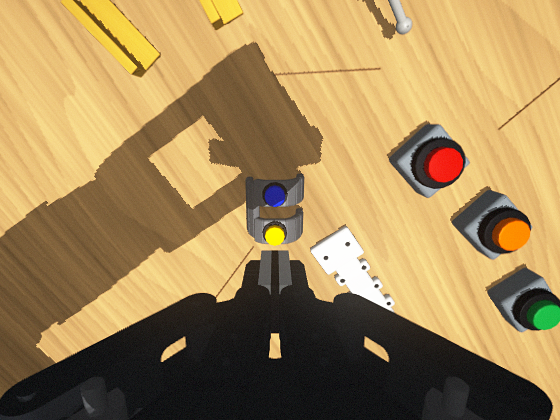

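The wrist view shows the blue cap at (275,196), the yellow cap at (275,236) and the shut fingers below them. They line up with the runners.

```bash
python3 - <<'E'
from h import *
go((.452,.169,.075),58.7)
E
```

```text
t 2.95 pos [0.4506 0.1634 0.1992] yaw 58.2 tilt [-0.0002 -0.0007] shift [ 0.014  -0.0045  0.3105] turn -0.003 F [ 0.2  -0.08 -0.4 ]
```

Call:
play_rows --plan '[[0,[0.014,-0.0045,0.03],0],[0,[0.014,-0.0045,0.1],0],[0,[0.014,-0.0045,0.17],0],[0,[0.014,-0.0045,0.23],0],[0,[0.014,-0.0045,0.28],0],[0,[0.014,-0.0045,0.3],0],[0,[0.014,-0.0045,0.31],0],[0,[0.014,-0.0045,0.31],0],[0,[0.014,-0.0045,0.31],0]]'

```text
time_s: 3.85
eef_pos: [0.4528, 0.1693, 0.0762]
eef_rot: [0.0, 0.874, 0.485, 0.001]
wrist_force: [-0.1, -0.1, -0.3]
opening: 0.003
grasp_force: 0.0
```

```bash
python3 - <<'E'
from h import *
go((.452,.169,.0565),58.7)
E
```

```text
t 3.85 pos [0.4528 0.1693 0.0762] yaw 58.1 tilt [0.0017 0.0002] shift [-0.0018 -0.0014  0.0492] turn -0.0036 F [-0.06 -0.06 -0.29]
```

Call:
play_rows --plan '[[0,[0,0,0.015],0],[0,[0,0,0.03],0],[0,[0,0,0.038],0],[0,[0,0,0.042],0],[0,[0,0,0.046],0],[0,[0,0,0.048],0],[0,[0,0,0.048],0],[0,[0,0,0.048],0]]'

```text
time_s: 4.65
eef_pos: [0.4517, 0.1695, 0.0562]
eef_rot: [-0.0, 0.874, 0.486, -0.0]
wrist_force: [-3.1, -0.1, 4.0]
opening: -0.004
grasp_force: 2.1
```

Contact is confirmed at about 4 N, so I'm withdrawing straight up.

Call:
play_rows --plan '[[0,[0,0,-0.01],0],[0,[0,0,-0.06],0],[0,[0,0,-0.14],0],[0,[0,0,-0.22],0],[0,[0,0,-0.28],0],[0,[0,0,-0.3],0],[0,[0,0,-0.3],0],[0,[0,0,-0.3],0]]'

```text
time_s: 5.45
eef_pos: [0.4513, 0.1693, 0.1749]
eef_rot: [-0.0, 0.874, 0.485, -0.001]
wrist_force: [0.4, -0.1, -0.5]
opening: -0.0
grasp_force: 0.0
```

```bash
python3 - <<'E'
from h import *
o=get_obs(); w=np.array(o["eef_rot"]); T=np.eye(4); T[:3,:3]=R.from_quat(w[[1,2,3,0]]).as_matrix(); T[:3,3]=o["eef_pos"]
p=camera("wrist"); X=cloud(p,T@np.array(p["T_tool_cam"]))
for col in("blue","yellow"): print(col,blob(p,X,col,(.44,.15),.08))
go((.6,-.11,.2))
E
```

```text
blue (403, 376, array([276.5, 206.7]), array([0.452 , 0.1692, 0.0595]), array([0.4518, 0.1688, 0.0594]))
yellow (164, 147, array([276.5, 246. ]), array([0.433 , 0.1387, 0.0596]), array([0.432 , 0.1379, 0.0596]))
t 5.5 pos [0.451  0.1693 0.1745] yaw 58.1 tilt [-0.0025 -0.0003] shift [-0.3959  0.6853 -0.0646] turn 0 F [ 1.53  0.48 -0.63]
```

The shell hasn't moved. Next is the green key.

Call:
play_rows --plan '[[0,[-0.03,0.06,-0.02],0],[0,[-0.07,0.15,-0.04],0],[0,[-0.12,0.25,-0.06],0],[0,[-0.17,0.35,-0.06],0],[0,[-0.22,0.45,-0.06],0],[0,[-0.27,0.55,-0.06],0],[0,[-0.32,0.65,-0.06],0],[0,[-0.35,0.73,-0.06],0],[0,[-0.36,0.76,-0.06],0],[0,[-0.36,0.76,-0.06],0]]'

```text
time_s: 6.5
eef_pos: [0.6336, -0.1146, 0.1978]
eef_rot: [-0.001, 0.875, 0.485, -0.001]
wrist_force: [-0.2, 0.7, -0.2]
opening: -0.001
grasp_force: 0.0
```

```bash
python3 - <<'E'
from h import *
o=get_obs(); w=np.array(o["eef_rot"]); T=np.eye(4); T[:3,:3]=R.from_quat(w[[1,2,3,0]]).as_matrix(); T[:3,3]=o["eef_pos"]
p=camera("wrist"); save(p,"wrist2"); X=cloud(p,T@np.array(p["T_tool_cam"]))
b=blob(p,X,"green",(.63,-.11),.08,.04); print(b)
go((*b[3][:2],.07))
E
```

```text
(917, 868, array([275.9, 191.9]), array([ 0.637 , -0.1093,  0.052 ]), array([ 0.6369, -0.1094,  0.0519]))
t 6.55 pos [ 0.6331 -0.1132  0.1982] yaw 58.0 tilt [-0.003   0.0015] shift [0.0136 0.0042 0.3204] turn 0 F [-0.79  0.75 -0.27]
```

View pics/wrist2.png

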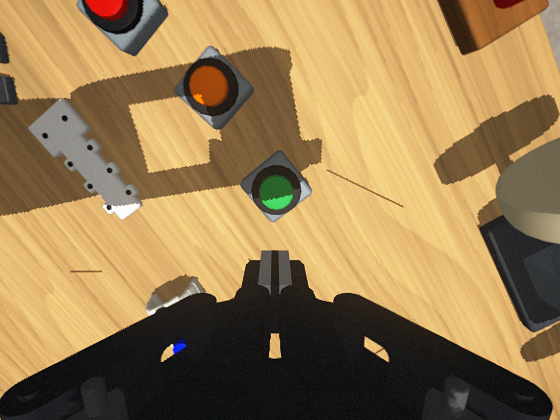

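The green key sits at (276,192), under the tool and clear of its neighbours. I'm descending and pressing it.

Call:
play_rows --plan '[[0,[0.012,0.003,0.04],0],[0,[0.012,0.003,0.12],0],[0,[0.012,0.003,0.2],0],[0,[0.012,0.003,0.26],0],[0,[0.012,0.003,0.3],0],[0,[0.012,0.003,0.33],0],[0,[0.012,0.003,0.35],0],[0,[0.012,0.003,0.365],0],[0,[0.012,0.003,0.375],0],[0,[0.012,0.003,0.38],0]]'

```text
time_s: 7.55
eef_pos: [0.6379, -0.11, 0.0487]
eef_rot: [0.0, 0.874, 0.485, 0.0]
wrist_force: [-2.0, 2.1, 2.9]
opening: -0.004
grasp_force: 1.6
```

```bash
python3 - <<'E'
from h import *
go((.637,-.1095,.0455))
E
```

```text
t 7.55 pos [ 0.6379 -0.11    0.0487] yaw 58.1 tilt [0.0009 0.    ] shift [-0.     -0.0026  0.008 ] turn 0 F [-2.    2.06  2.87]
```

Call:
play_rows --plan '[[0,[0,0,0.004],0],[0,[0,0,0.008],0],[0,[0,0,0.01],0],[0,[0,0,0.011],0],[0,[0,0,0.011],0],[0,[0,0,0.011],0]]'

```text
time_s: 8.15
eef_pos: [0.638, -0.1101, 0.0459]
eef_rot: [0.0, 0.874, 0.486, 0.0]
wrist_force: [-5.5, 3.4, 14.0]
opening: 0.002
grasp_force: 6.9
```

The force is 14 N, well past the 5 N needed, so the key is on its stop. I'm withdrawing.

Call:
play_rows --plan '[[0,[0,0,-0.01],0],[0,[0,0,-0.05],0],[0,[0,0,-0.12],0],[0,[0,0,-0.2],0],[0,[0,0,-0.28],0],[0,[0,0,-0.34],0],[0,[0,0,-0.36],0],[0,[0,0,-0.36],0],[0,[0,0,-0.36],0],[0,[0,0,-0.36],0]]'

```text
time_s: 9.15
eef_pos: [0.6364, -0.1097, 0.1856]
eef_rot: [-0.001, 0.874, 0.485, -0.001]
wrist_force: [0.2, -0.5, 0.2]
opening: 0.003
grasp_force: 0.0
```

```bash
python3 - <<'E'
from h import *
o=get_obs(); w=np.array(o["eef_rot"]); T=np.eye(4); T[:3,:3]=R.from_quat(w[[1,2,3,0]]).as_matrix(); T[:3,3]=o["eef_pos"]
p=camera("wrist"); X=cloud(p,T@np.array(p["T_tool_cam"]))
print(blob(p,X,"green",(.63,-.11),.08,.04), o["time_s"], o["wrist_force"])
for n in("scene","side"):
    p=camera(n); print(blob(p,cloud(p),"blue",(.44,.15),.07))
print(hand_in())
E
```

```text
(977, 934, array([276.7, 200.9]), array([ 0.6372, -0.1095,  0.052 ]), array([ 0.6371, -0.1097,  0.052 ])) 9.15 [ 0.18595502 -0.5427535   0.21324141]
(44, 28, array([348.8, 216. ]), array([0.4554, 0.1668, 0.0594]), array([0.4546, 0.167 , 0.0608]))
(66, 41, array([267.5, 247.5]), array([0.4496, 0.1696, 0.0607]), array([0.4496, 0.1699, 0.0605]))
the job is handed in; nothing more can be done
None
```

I touched the grey shell's blue cap at about 4 N with no visible shift of the shell, then pressed the green key to its stop (14 N); it sprang back to 52 mm, and I handed the job in at about 9 s (no verdict was returned).

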